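Rehang the wagon caddy on the other catch hook

ROBOT

A 7-joint arm with a two-finger parallel gripper is mounted at the origin on the work surface. World frame = base frame: x ahead of the robot, y to its left, z up, the work surface at z = 0. Lengths are in m, angles in rad, forces in N, time in s.
With the tool pointing down it reaches from about 0.425 to 1.025 m from the base axis. Payload 3.6 kg.
Tool frame: the origin (TCP) lies midway between the tips of the shut fingers; the grasp point (between the pads) lies 19 mm behind it; z points along the fingers, y is the direction in which the jaws open and shut (so a half turn about z gives the same grasp; the last joint's range is limited). The gripper opens to 85 mm and grips with 20 to 120 N. Pads are 22 mm wide; open, the fingers measure 114 mm over their backs; the gripper's body (76 mm by 85 mm) begins 54 mm behind the grasp point. The pads swing forward as they close: fully open they stand 13 mm farther back than shut.
Start: joints at [-1.2, 0.591, 0.048, 1.609, -0.033, 0.943, -0.034], TCP at [0.324, 0.648, 0.231] pointing down, gripper open.
Joint ranges: [-2.69, 2.69], [-0.47, 2.24], [-1.27, 1.36], [0.19, 2.51], [-1.53, 4.68], [0.08, 2.07], [-3.09, 3.09]. Speed limits (rad/s): [2.57, 2.57, 3.14, 3.14, 3.14, 3.14, 3.14].

INTERFACE

Orientations are given as [roll, pitch, yaw] about the fixed x, y, z axes, in that order (R = Rz(yaw) Ry(pitch) Rx(roll)).
In Python, from workcell import bot gives the robot as it stands. The module is installed in compiled form; this text tells all that it offers.
- The arm moves only by the tool apply_moves, never from a script. Its arguments are lists of equal length, an entry for each row: "slide": the shift along the world's x, y, z in cm, a list of three; "dr": the turn, a rotation vector about the world's x, y, z in rad, a list of three; "fingers": the opening in per cent of the stroke, from 0 (shut) to 100 (fully open). A call has 1 to 12 rows; each row shifts and turns the commanded pose from where the row before left it; what a row does not reach is not made up. A row lasts 1/8 s, in which the tool goes at most 62.5 mm and 10.7 degrees, less where a joint would pass 70% of its speed; a pose out of reach is approached as far as the arm can. A call with a gripper value outside its range is refused whole. The fingers move at their own pace and stop on an object; the grip force is fixed at half the most. Time passes only in rows, so rows that do not move let the fingers close. It gives the time, the measured TCP pose, the force and the opening at its end, in the units of the state.
- bot.sense(): the state, without advancing time (a new reading comes with each control period).
- bot.capture(name): name is "scene" or "top"; returns the picture (480x640x3 uint8, blue, green, red); there is no depth.
- bot.calibration(name): a dict with "intrinsics" (3x3 intrinsics, pixels), "R" (3x3) and "t" (3): a world point X has camera coordinates R X + t. Camera axes: x right, y down, z forward; pixel columns grow to the right and rows downward; lengths in m; the calibration is good to about 2 mm. A picture is of the moment at which its call begins. calibration takes no time and is no camera call.
- bot.finish_job(): hands the job in, once; it reports no verdict.
The state is a dict: "clock": time; "qpos": joint angles; "joint_vel": joint speeds; "tau": joint torques, N m; "ee_pos": TCP position; "tool_rot": TCP orientation; "contact_force": force on the tool from outside, world axes, zero at the start; "torque": the same for the moment, N m; "opening": opening from 0.0 (shut) to 1.0 (fully open).
Only numpy, scipy, OpenCV 4.12 (cv2) and the standard library are available. Lean on these libraries where they do the work, as an engineer would, in place of code of your own. Each camera call takes 0.05 s, during which the arm holds its last target.

TASK

The little tray caddy with the goods wagon in it hangs on one of the two hook posts of the model railway table; take it by its top grip rung, lift it out past the spring catch and hang it on the other, empty post, pressing it gently down past that hook's spring catch until it sits fully home on the bottom of the hook before you let go (do not let it drop in). Keep it level and in the air all the way (never set it down), with the wagon standing in it; never push or pull hard on the hooks (25 N at most), and leave the other things on the table alone. In the end it hangs there free of the hand.

Things in the scene. Friction and masses are not known exactly. Their poses are not given: they have to be found in the camera images.
- post_a: Hook post on which the caddy hangs at the start, fixed: wooden base 170 x 110 x 12 mm (x = -50 to 120) and a wooden post 26 x 30 mm, 237 mm tall, axis at x = +90 mm, carrying a steel twin-rod hook (see hook_a, catch_a). Origin: on the table, straight below the hook's seat. +z up; the hook points to -x and opens upwards.
- hook_a (a point): Axis of a bar hung in post_a's hook, 190 mm above post_a's origin. The hook: two 7 mm rods at y = -28 and +28 mm, each bent to a U 13 mm wide inside (x = -6.5 to 6.5), open at the top; its front limb rises straight to 22 mm above this point, then flares forward to end 38 mm above it, at x = -24 mm. To pass in front, lift the bar 45 mm or more, then go to -x.
- catch_a (a point): Centre of the spring catch of post_a, 10 mm above hook_a and 8.5 mm behind (+x): a steel roller 16 mm in diameter, 22 mm wide, between the rods, that juts into the U over the hung bar. It is sprung, yields backwards (+x) by about 3 mm and springs out again. Pushing or pulling a bar past it takes about 5 to 12 N.
- post_b: The empty hook post, fixed, make, sizes, axes, origin and catch as post_a, but its hook is clamped up to 22 mm lower or higher (axis of a hung bar 168 to 212 mm above the table); unmeasured, so feel for it: pressing down, the push rises as the bar meets the catch about 20 mm above its seat, eases once past it, then comes the hard stop of the seat. Does not shift under load.
- seat_b (a joint): Brass spring pad in the bottom of post_b's hook, between the rods: how far it is pressed down, in m. 0 = up (empty), 0.004 = fully down, bar on the bottom of the U; about 1.2 N presses it, the caddy's weight is enough. It starts to move when the bar is 4 mm above its seat, so only with the bar below the catch.
- caddy: Rigid hanging caddy, 0.25 to 0.5 kg: open plywood tray 90 (x) x 130 (y) x 26 mm, 5 mm walls and floor, and two upright 8 mm steel rods at y = -61 and +61 mm joined like a ladder by two rungs along y (caddy_bar, caddy_grip). Origin: centre of the tray's underside, +z up. Starts hung on post_a, axes along post_a's; it can swing about its bar.
- caddy_bar (a point): Middle of the caddy's lower rung, 130 mm above its origin: a round steel bar of 10 mm diameter along y, which hangs in the hook.
- caddy_grip (a point): Middle of the caddy's upper rung, 208 mm above its origin: the dark wooden grip, 12 mm thick (x), 16 mm high, free for 110 mm along y between the rods. Grip it across its thickness, from above.
- wagon: Small low open goods wagon, 90 (y) x 32 x 24 mm, about 0.07 kg, standing loose on its wheels in the caddy's tray. Origin: centre of its underside, +z up. It rides along.
- spare_wagon: Spare goods wagon of the same make, 90 x 32 x 24 mm; loose bystander on the table, to be left alone. Origin: centre of its underside.
- house: Model brick house on a 100 x 120 mm green plate, 95 mm tall; loose bystander on the table, to be left alone. Origin: centre of its underside.
- tree: Model conifer, 48 mm across, 86 mm tall; loose bystander on the table, to be left alone. Origin: centre of its underside.
- paint_jar: Little paint jar, 40 mm across, 50 mm tall; loose bystander on the table, to be left alone. Origin: centre of its underside.
- mug: White mug, 80 mm across, 90 mm tall; loose bystander on the table, to be left alone. Origin: centre of its underside.
- screwdriver: Screwdriver, 160 mm long, lying on the table; loose bystander, to be left alone.
- water_tower: Model water tower on a 65 mm square foot, 118 mm tall; loose bystander on the table, to be left alone. Origin: centre of its underside.
Not all that is in view belongs to the job. Leave any pink look-alike of the wagon alone.

How it is judged:
By the outcome, as a careful person would: the job done as asked, in the order asked, and still so for the second after the job is handed in, with the robot touching nothing.
It also fails if it takes over 61 s, if anything falls off the work surface, if the arm or the gripper's body presses on something with over 40 N, if the wrist force passes 120 N, or if a joint passes its speed limit or range.

## Working session

There is one attempt and no reset: what is moved stays moved. The work goes in short steps, Python scripts to look and compute and a tool call to move; the robot and the scene stay as the last step left them, time stands still between calls to the robot, and variables do not carry over. Pictures are saved under pics/ and viewed, and the job is handed in when it is done.

Besides the shell and the picture viewer there is one more tool, called after "Call:" as name(argument=value, ...) on one line, values as JSON. apply_moves: Moves the arm, as the interface text tells. Its arguments: {"type":"object","properties":{"slide":{"type":"array"},"dr":{"type":"array"},"fingers":{"type":"array"}},"required":["slide","dr","fingers"]}

```bash
mkdir -p pics; python3 - <<'E'
from workcell import bot
import cv2
s=bot.sense(); print(s)
for n in("scene","top"):
    c=bot.calibration(n); print(n,c)
    cv2.imwrite(f"pics/{n}0.png",bot.capture(n))
E
```

```text
{'clock': 0.0, 'qpos': array([-1.20050268,  0.59211264,  0.04829413,  1.60981756, -0.03331001,
        0.94270681, -0.03372368]), 'joint_vel': array([-0.0009826 , -0.00056564,  0.00128691,  0.00175704, -0.00018507,
        0.00106869,  0.00013304]), 'tau': array([ 1.66937266e-04, -5.48700321e+01,  1.54683989e+00, -1.98126090e+01,
        9.44883213e-03,  8.76282138e-03, -6.31896285e-06]), 'ee_pos': array([0.32394384, 0.64768083, 0.23014726]), 'tool_rot': array([-3.13935604e+00,  1.14743275e-04,  2.67785498e+00]), 'contact_force': array([ 0.26415815, -0.02222955, -0.74910538]), 'torque': array([ 0.02539458,  0.03327012, -0.00477447]), 'opening': 0.9976599290330571}
scene {'intrinsics': array([[543.5141904 ,   0.        , 322.97534601],
       [  0.        , 543.5141904 , 236.29580615],
       [  0.        ,   0.        ,   1.        ]]), 'R': array([[-0.5167601 ,  0.85612862,  0.00166923],
       [ 0.57230269,  0.34689125, -0.74305861],
       [-0.63673278, -0.38302773, -0.66922427]]), 't': array([ 0.2906345 , -0.16535944,  1.68605565])}
top {'intrinsics': array([[597.11336904,   0.        , 314.48385935],
       [  0.        , 597.11336904, 239.20021714],
       [  0.        ,   0.        ,   1.        ]]), 'R': array([[ 0.02270306, -0.9997026 , -0.00890402],
       [-0.99825792, -0.0221833 , -0.05467195],
       [ 0.05445817,  0.01012973, -0.99846467]]), 't': array([-0.00188246,  0.54815555,  1.83535004])}
```

View pics/scene0.png

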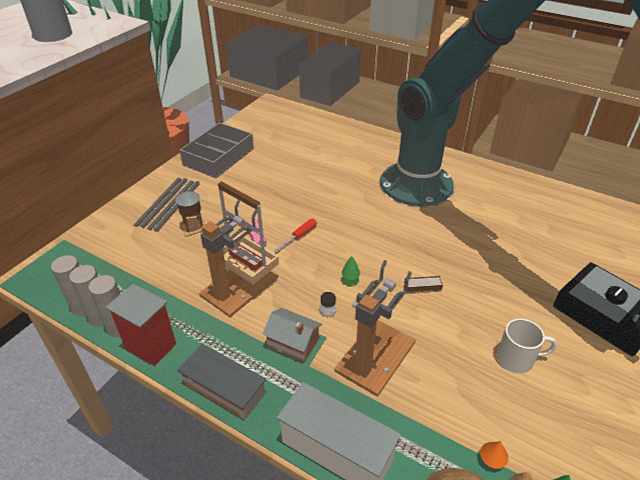

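View pics/top0.png

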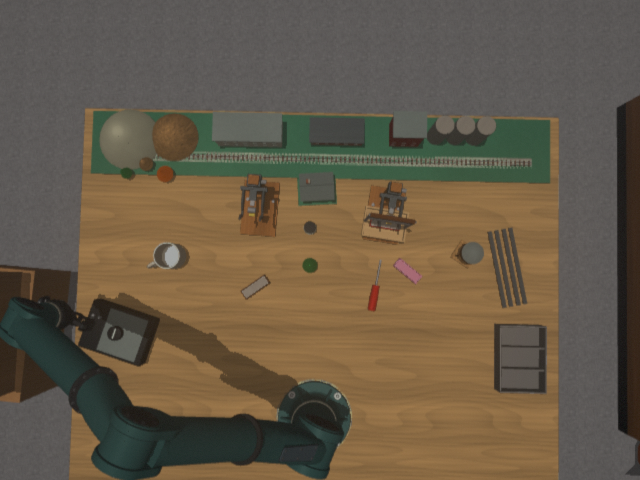

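The top view shows the caddy on its post at about (390,215), and the empty post at (258,205). The pink look-alike wagon is at (407,270), the spare wagon at (255,287) and the dark grip rung near (390,222). I'll enlarge both views.

```bash
python3 - <<'E'
import cv2
t=cv2.imread("pics/top0.png"); s=cv2.imread("pics/scene0.png")
cv2.imwrite("pics/t_a.png",cv2.resize(t[170:250,350:430],None,fx=7,fy=7,interpolation=cv2.INTER_CUBIC))
cv2.imwrite("pics/t_b.png",cv2.resize(t[165:245,220:300],None,fx=7,fy=7,interpolation=cv2.INTER_CUBIC))
cv2.imwrite("pics/s_a.png",cv2.resize(s[175:325,180:300],None,fx=4,fy=4,interpolation=cv2.INTER_CUBIC))
cv2.imwrite("pics/s_b.png",cv2.resize(s[255:400,325:445],None,fx=4,fy=4,interpolation=cv2.INTER_CUBIC))
E
```

```text
(no output)
```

View pics/t_a.png

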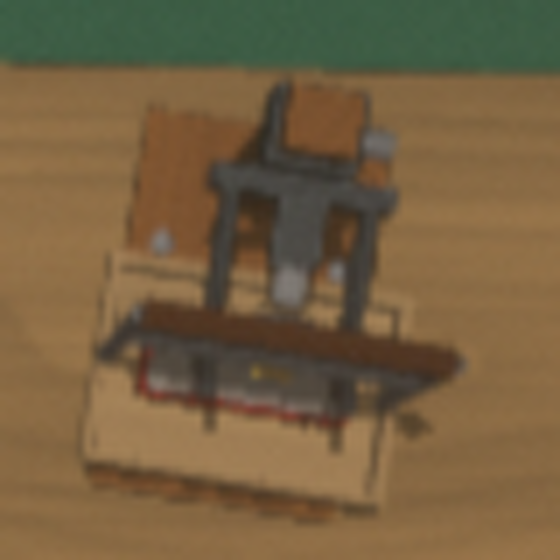

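View pics/t_b.png

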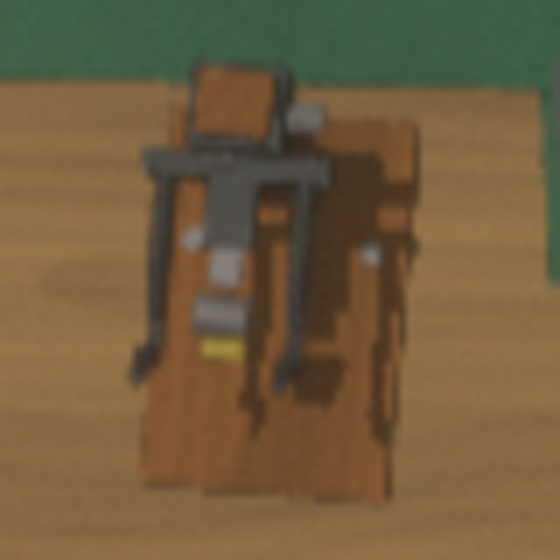

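View pics/s_a.png

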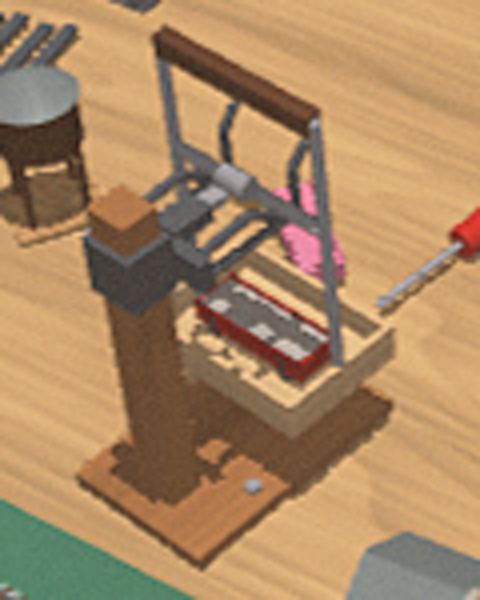

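View pics/s_b.png

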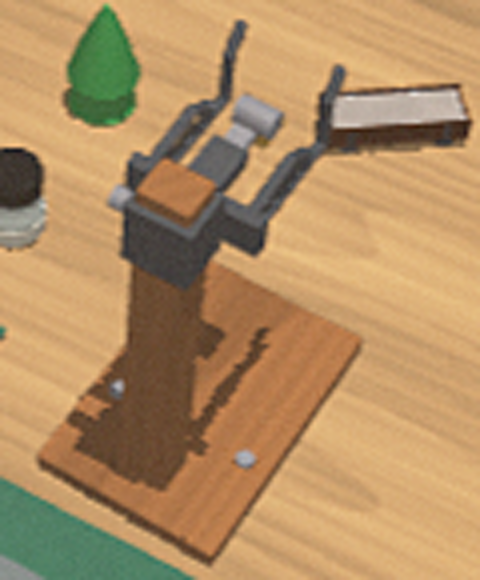

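```bash
cat > h.py <<'E'
import numpy as np
from workcell import bot
from scipy.optimize import least_squares
C={n:bot.calibration(n) for n in("scene","top")}
def proj(n,X):
    c=C[n]; p=(c["R"]@np.asarray(X,float).T).T+c["t"]; q=(c["intrinsics"]@p.T).T; return q[:,:2]/q[:,2:]
def ray(n,px,z):
    c=C[n]; d=c["R"].T@np.linalg.solve(c["intrinsics"],[px[0],px[1],1]); o=-c["R"].T@c["t"]
    return o+d*(z-o[2])/d[2]
def up(p,f,o): return (np.array(p,float)+.5)/f-.5+np.array(o)
def fit(obs,x0,nz=True):
    # obs: (cam, px, local xyz, hookflag)
    def r(v):
        c,s=np.cos(v[2]),np.sin(v[2]); out=[]
        for n,px,l,h in obs:
            X=[v[0]+c*l[0]-s*l[1],v[1]+s*l[0]+c*l[1],l[2]+(v[3] if h else 0)]
            out.append(proj(n,[X])[0]-px)
        return np.ravel(out)
    s=least_squares(r,x0,loss="soft_l1"); return s.x,r(s.x).reshape(-1,2)
E
python3 - <<'E'
from h import *
for n in C: print(n,-C[n]["R"].T@C[n]["t"])
b=[.12,-.055,.012];
T=lambda p,l,o,h=0:("top",up(p,7,o),l,h)
S=lambda p,l,o,h=0:("scene",up(p,4,o),l,h)
oa,ob,sa,sb=(350,170),(220,165),(180,175),(325,255)
A=[T((150,105),(.12,.055,.012),oa),T((292,82),(.103,.015,.237),oa),T((370,92),(.103,-.015,.237),oa),
T((210,427),(-.024,.028,.038),oa,1),T((337,447),(-.024,-.028,.038),oa,1),
S((78,475),(.12,-.055,.012),sa),S((203,553),(.12,.055,.012),sa),S((392,400),(-.05,.055,.012),sa),
S((88,225),(.103,-.015,.237),sa),S((133,248),(.103,.015,.237),sa),S((165,212),(.077,.015,.237),sa),S((122,187),(.077,-.015,.237),sa),
S((235,105),(-.024,-.028,.038),sa,1),S((300,142),(-.024,.028,.038),sa,1)]
B=[T((172,105),(.12,.055,.012),ob),T((418,122),(.12,-.055,.012),ob),T((143,485),(-.05,.055,.012),ob),T((388,497),(-.05,-.055,.012),ob),
T((198,65),(.103,.015,.237),ob),T((278,72),(.103,-.015,.237),ob),T((272,140),(.077,-.015,.237),ob),T((190,135),(.077,.015,.237),ob),
T((138,378),(-.024,.028,.038),ob,1),T((280,385),(-.024,-.028,.038),ob,1),
S((40,460),(.12,-.055,.012),sb),S((212,553),(.12,.055,.012),sb),S((360,340),(-.05,.055,.012),sb),
S((135,197),(.103,-.015,.237),sb),S((190,220),(.103,.015,.237),sb),S((217,187),(.077,.015,.237),sb),S((165,162),(.077,-.015,.237),sb),
S((240,25),(-.024,-.028,.038),sb,1),S((338,70),(-.024,.028,.038),sb,1)]
for nm,O,x0 in(("A",A,[.5,-.1,-.1,.19]),("B",B,[.5,.1,0,.19])):
    v,r=fit(O,x0); print(nm,v.round(4)); print(r.round(1).tolist())
for p in((140,318),(462,362),(150,305),(455,348)): print(ray("top",up(p,7,oa),.276).round(4))
E
```

```text
scene [1.31839087 0.45434729 1.00499246]
top [ 0.44729356 -0.0083136   1.86248414]
A [ 0.596  -0.1993 -0.1085  0.1835]
[[-1.4, 0.4], [-1.1, -0.2], [-1.3, -0.3], [-0.4, -3.8], [1.6, -4.1], [-0.7, -0.2], [0.4, 1.5], [0.5, -1.5], [-0.3, -4.3], [-1.8, -4.4], [-1.0, -1.8], [-0.0, -1.0], [0.5, 0.0], [2.1, 0.1]]
B [ 0.6092  0.1855 -0.044   0.1964]
[[-0.2, -0.5], [-0.3, -0.7], [-0.1, -0.6], [0.2, -0.0], [-0.3, -0.5], [-0.8, -0.8], [-0.6, -1.1], [0.2, -1.1], [0.3, 0.6], [0.4, 0.9], [-1.3, -0.6], [0.5, 1.3], [0.5, -0.9], [-0.2, -1.3], [0.1, -0.2], [0.2, -0.8], [-0.6, -1.2], [0.3, 0.1], [0.7, -0.1]]
[ 0.6017 -0.1375  0.276 ]
[ 0.5875 -0.2601  0.276 ]
[ 0.6067 -0.1412  0.276 ]
[ 0.5928 -0.2574  0.276 ]
```

```bash
cat >> h.py <<'E'
import cv2
def loc(v,l,h=0):
    c,s=np.cos(v[2]),np.sin(v[2]); return [v[0]+c*l[0]-s*l[1],v[1]+s*l[0]+c*l[1],l[2]+(v[3] if h else 0)]
def overlay(img,n,pts,roi,f,fn):
    x0,y0,x1,y1=roi; im=cv2.resize(img[y0:y1,x0:x1],None,fx=f,fy=f,interpolation=cv2.INTER_CUBIC)
    for P,col in pts:
        q=(proj(n,P)-[x0,y0]+.5)*f-.5
        q=q.astype(int)
        for a,b in zip(q[:-1],q[1:]): cv2.line(im,tuple(map(int,a)),tuple(map(int,b)),col,1)
        for a in q: cv2.circle(im,tuple(map(int,a)),2,col,-1)
    cv2.imwrite(fn,im)
def model(v,caddy=False,bt=None):
    L=lambda l,c,h=0:(np.array([loc(v,p,h) for p in l]),c)
    m=[L([(x,y,.012) for x,y in((-.05,-.055),(.12,-.055),(.12,.055),(-.05,.055),(-.05,-.055))],(0,255,255)),
       L([(x,y,.237) for x,y in((.077,-.015),(.103,-.015),(.103,.015),(.077,.015),(.077,-.015))],(255,255,0))]
    for y in(-.028,.028): m.append(L([(.01,y,.03),(.01,y,0),(0,y,-.01),(-.01,y,0),(-.01,y,.022),(-.024,y,.038)],(0,255,0),1))
    if caddy:
        m.append(L([(0,-.061,0),(0,.061,0)],(255,0,255),1))
        m.append(L([(-.006,-.061,.086),(.006,-.061,.086),(.006,.061,.086),(-.006,.061,.086),(-.006,-.061,.086)],(255,0,255),1))
        m.append(L([(-.045,-.065,-.104),(.045,-.065,-.104),(.045,.065,-.104),(-.045,.065,-.104),(-.045,-.065,-.104)],(255,0,0),1))
    return m
E
python3 - <<'E'
from h import *
T=lambda p,l,o,h=0:("top",up(p,7,o),l,h)
S=lambda p,l,o,h=0:("scene",up(p,4,o),l,h)
oa,sa=(350,170),(180,175)
A=[T((150,105),(.12,.055,.012),oa),T((290,82),(.103,.015,.237),oa),T((370,92),(.103,-.015,.237),oa),
S((78,475),(.12,-.055,.012),sa),S((203,553),(.12,.055,.012),sa),S((392,400),(-.05,.055,.012),sa),
S((88,215),(.103,-.015,.237),sa),S((128,238),(.103,.015,.237),sa),S((160,212),(.077,.015,.237),sa),S((122,187),(.077,-.015,.237),sa),
S((235,105),(-.024,-.028,.038),sa,1),S((300,142),(-.024,.028,.038),sa,1)]
v,r=fit(A,[.5,-.1,-.1,.19]); print(v.round(4));print(r.round(1).tolist())
v[3]=.19
t=cv2.imread("pics/top0.png"); s=cv2.imread("pics/scene0.png")
overlay(t,"top",model(v,1),(350,170,430,250),7,"pics/ov_ta.png")
overlay(s,"scene",model(v,1),(180,175,300,325),4,"pics/ov_sa.png")
E
```

```text
[ 0.5972 -0.199  -0.1115  0.1848]
[[-1.3, -0.0], [-0.8, -0.7], [-1.3, -0.7], [-1.0, 0.1], [0.0, 1.9], [0.3, -1.1], [-0.7, -1.5], [-0.9, -1.6], [-0.1, -1.4], [-0.3, -0.7], [0.2, -0.1], [1.8, -0.0]]
```

View pics/ov_ta.png

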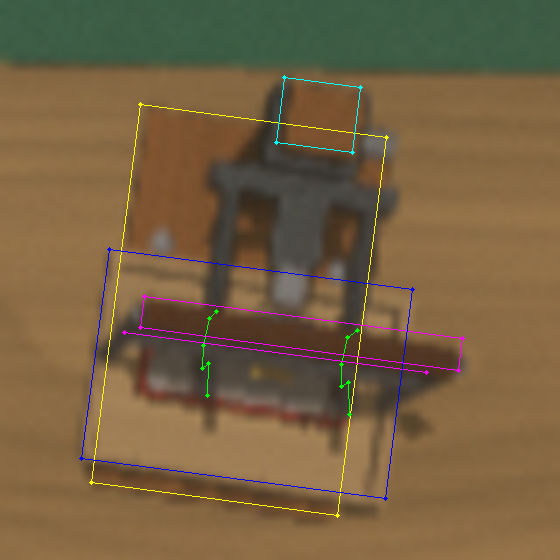

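View pics/ov_sa.png

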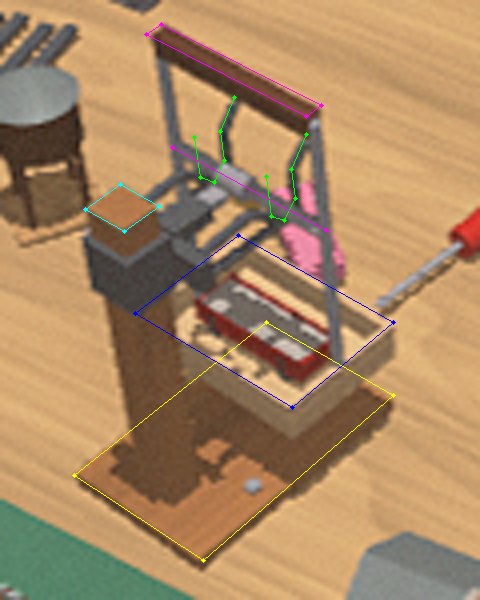

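The overlays put post A's hook at about (0.596,-0.201) with yaw -0.11, and the grip centre at about (0.595,-0.199, z 0.268). Post B fits at about (0.609,0.186) with yaw -0.044 and a hook height near 0.196.

Things that could be taken for the target, by top-view pixel:
- **Caddy with red wagon on post A:** (388,222). This is the one to take.
- **Pink wagon:** (407,270).
- **Spare wagon:** (255,287).
- **Empty post B:** (258,205).

The close crop shows the dark grip rung with the red wagon standing in the tray below it, so the choice holds. I'll raise the arm and move toward A.

Call:
apply_moves(slide=[[0,0,4],[0,0,4],[1.5,-4.5,0.8],[1.5,-4.5,0.8],[1.5,-4.5,0.8],[1.5,-4.5,0.8],[1.5,-4.5,0.8],[1.5,-4.5,0.8],[1.5,-4.5,0.8],[1.5,-4.5,0.8],[1.5,-4.5,0.8],[1.5,-4.5,0.8]], dr=[[0,0,0],[0,0,0],[0,0,-0.122],[0,0,-0.122],[0,0,-0.122],[0,0,-0.122],[0,0,-0.122],[0,0,-0.122],[0,0,-0.122],[0,0,-0.122],[0,0,-0.122],[0,0,-0.122]], fingers=[100,100,100,100,100,100,100,100,100,100,100,100])

```text
clock: 1.6
ee_pos: [0.4743, 0.1967, 0.3913]
tool_rot: [-3.141, 0.0, 1.454]
contact_force: [1.1, -0.4, 0.2]
opening: 1.0
```

Call:
apply_moves(slide=[[1.5,-4.5,0],[1.5,-4.5,0],[1.5,-4.5,0],[1.5,-4.5,0],[1.5,-4.5,0],[1.5,-4.5,0],[1.6,-4.5,0],[1.5,-4,0],[0,0,0],[0,0,0]], dr=[[0,0,0],[0,0,0],[0,0,0],[0,0,0],[0,0,0],[0,0,0],[0,0,0],[0,0,0],[0,0,0],[0,0,0]], fingers=[100,100,100,100,100,100,100,100,100,100])

```text
clock: 2.85
ee_pos: [0.595, -0.1558, 0.3906]
tool_rot: [-3.14, -0.001, 1.458]
contact_force: [0.3, 0.0, 0.0]
opening: 0.999
```

Call:
apply_moves(slide=[[0,-2.2,0],[0,-2.1,-2],[0,0,-3],[0,0,-2],[0,0,0]], dr=[[0,0,0],[0,0,0],[0,0,0],[0,0,0],[0,0,0]], fingers=[100,100,100,100,100])

```text
clock: 3.48
ee_pos: [0.5943, -0.1968, 0.3195]
tool_rot: [-3.137, -0.002, 1.461]
contact_force: [-0.4, -0.3, 1.2]
opening: 1.003
```

```bash
python3 - <<'E'
from h import *
s=bot.capture("scene"); e=bot.sense(); p=e["ee_pos"]; print(p,e["contact_force"])
c,sn=np.cos(-.113),np.sin(-.113)
ax=np.array([c,sn,0]); P=lambda d,z:np.array([p+ax*d+[0,0,z]])
overlay(s,"scene",[(np.vstack([p,p+[0,0,-.054]]),(0,255,0))],(160,130,300,270),5,"pics/s1.png")
t=bot.capture("top"); overlay(t,"top",[],(340,160,440,260),6,"pics/t1.png")
E
```

```text
[ 0.59520598 -0.19765026  0.32090525] [0.80179309 0.17862292 0.85005498]
```

View pics/s1.png

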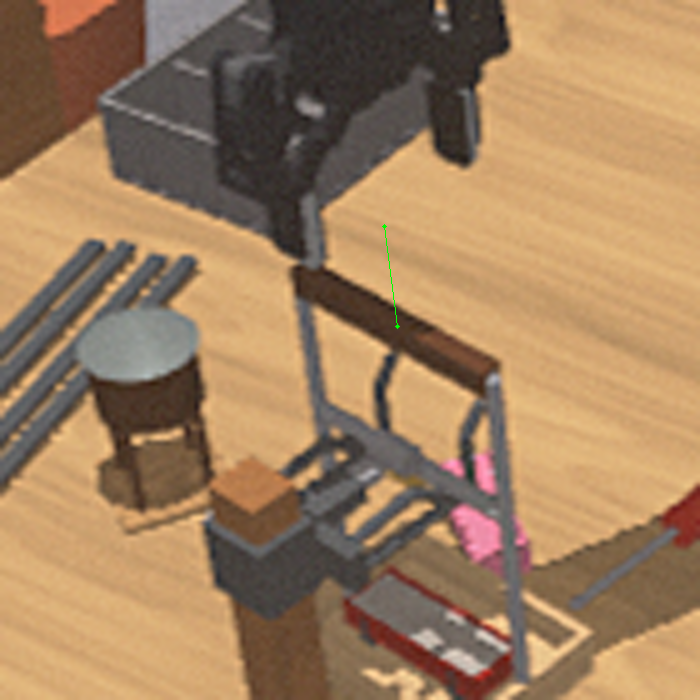

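View pics/t1.png

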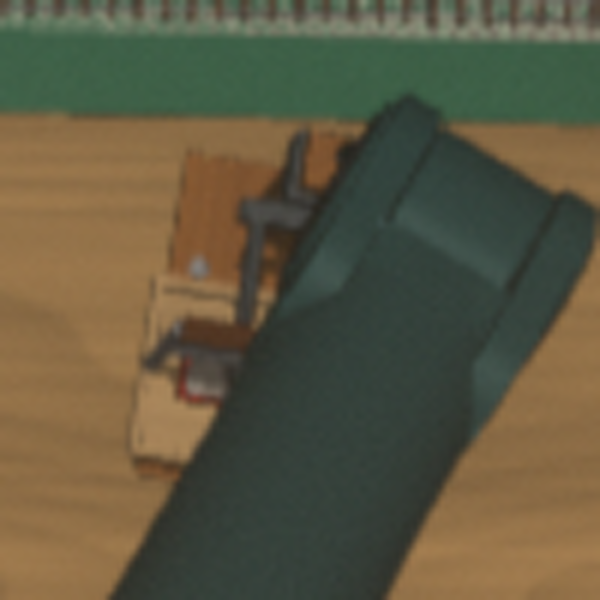

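Scene view: the point I projected 54 mm below the TCP lands at crop (397,327), on the middle of the grip rung. The fingers straddle it. Next: descend and close.

Call:
apply_moves(slide=[[0,0,-2.5],[0,0,-2.5],[0,0,-1.5],[0,0,-0.5],[0,0,0]], dr=[[0,0,0],[0,0,0],[0,0,0],[0,0,0],[0,0,0]], fingers=[100,100,100,100,100])

```text
clock: 4.2
ee_pos: [0.5958, -0.1997, 0.2519]
tool_rot: [3.141, 0.0, 1.458]
contact_force: [0.5, -0.1, 0.1]
opening: 1.001
```

Call:
apply_moves(slide=[[0,0,0],[0,0,0],[0,0,0],[0,0,0]], dr=[[0,0,0],[0,0,0],[0,0,0],[0,0,0]], fingers=[60,45,30,25])

```text
clock: 4.7
ee_pos: [0.5954, -0.1996, 0.2515]
tool_rot: [3.141, 0.0, 1.458]
contact_force: [-0.2, -0.5, -0.9]
opening: 0.247
```

Call:
apply_moves(slide=[[0,0,0],[0,0,0],[0,0,0],[0,0,0]], dr=[[0,0,0],[0,0,0],[0,0,0],[0,0,0]], fingers=[20,15,10,5])

```text
clock: 5.2
ee_pos: [0.5952, -0.1996, 0.2514]
tool_rot: [-3.141, -0.0, 1.458]
contact_force: [-1.4, -0.1, 2.4]
opening: 0.126
```

Call:
apply_moves(slide=[[0,0,0],[0,0,0],[0,0,0],[0,0,0]], dr=[[0,0,0],[0,0,0],[0,0,0],[0,0,0]], fingers=[0,0,0,0])

```text
clock: 5.7
ee_pos: [0.5952, -0.1996, 0.2514]
tool_rot: [-3.141, -0.0, 1.458]
contact_force: [-1.1, 0.3, 2.1]
opening: 0.129
```

```bash
python3 - <<'E'
from h import *
s=bot.capture("scene"); e=bot.sense(); print(e["ee_pos"],e["contact_force"],e["torque"],e["opening"])
overlay(s,"scene",[],(170,150,300,300),5,"pics/s2.png")
E
```

```text
[ 0.59523255 -0.19959583  0.25136468] [-1.19690269 -0.18798721  3.01997781] [ 0.09649223  0.39375881 -0.03102484] 0.12582850232675438
```

View pics/s2.png

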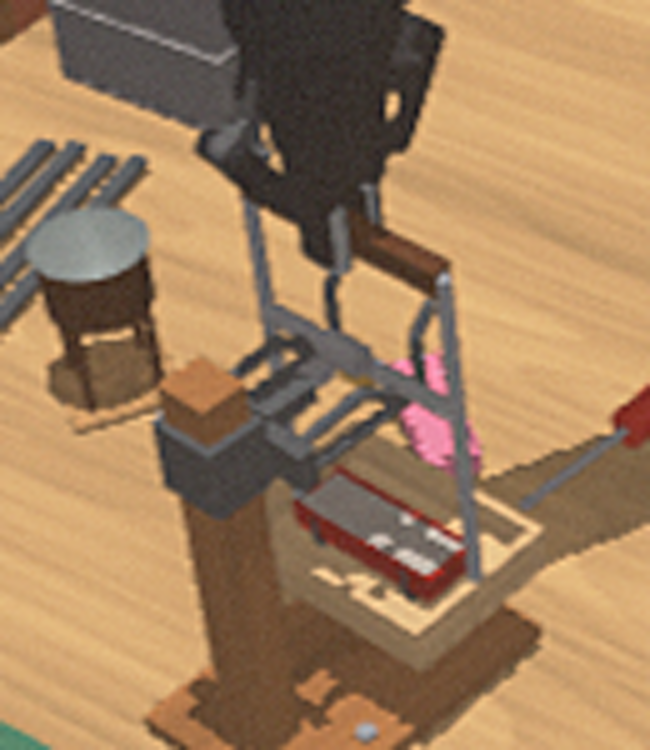

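The rung is gripped (opening 0.126). I'll lift slowly and watch the force.

Call:
apply_moves(slide=[[0,0,0.2],[0,0,0.2],[0,0,0.2]], dr=[[0,0,0],[0,0,0],[0,0,0]], fingers=[0,0,0])

```text
clock: 6.12
ee_pos: [0.5936, -0.199, 0.2553]
tool_rot: [-3.137, -0.0, 1.457]
contact_force: [-1.7, -0.8, -10.6]
opening: 0.126
```

Call:
apply_moves(slide=[[0,0,0.2],[0,0,0.2],[0,0,0.2]], dr=[[0,0,0],[0,0,0],[0,0,0]], fingers=[0,0,0])

```text
clock: 6.5
ee_pos: [0.5943, -0.1994, 0.2635]
tool_rot: [-3.139, -0.001, 1.458]
contact_force: [-4.3, 0.3, -5.8]
opening: 0.133
```

Call:
apply_moves(slide=[[0,0,0.2],[0,0,0.2],[0,0,0.2]], dr=[[0,0,0],[0,0,0],[0,0,0]], fingers=[0,0,0])

```text
clock: 6.88
ee_pos: [0.5951, -0.1997, 0.2704]
tool_rot: [-3.142, -0.0, 1.458]
contact_force: [-5.0, 0.8, -0.4]
opening: 0.126
```

Call:
apply_moves(slide=[[0,0,0.2],[0,0,0.2],[0,0,0.2]], dr=[[0,0,0],[0,0,0],[0,0,0]], fingers=[0,0,0])

```text
clock: 7.25
ee_pos: [0.597, -0.1996, 0.2759]
tool_rot: [3.138, 0.001, 1.459]
contact_force: [-0.0, -0.0, -5.6]
opening: 0.126
```

Call:
apply_moves(slide=[[0,0,0.4],[0,0,0.8],[0,0,0.8],[0,0,0.8],[0,0,0.8],[0,0,0.8],[0,0,0.6],[0,0,0.3],[0,0,0]], dr=[[0,0,0],[0,0,0],[0,0,0],[0,0,0],[0,0,0],[0,0,0],[0,0,0],[0,0,0],[0,0,0]], fingers=[0,0,0,0,0,0,0,0,0])

```text
clock: 8.38
ee_pos: [0.5954, -0.1996, 0.3285]
tool_rot: [3.141, 0.0, 1.458]
contact_force: [0.0, -0.8, -6.0]
opening: 0.126
```

```bash
python3 - <<'E'
from h import *
s=bot.capture("scene"); e=bot.sense(); print(e["ee_pos"],e["contact_force"],e["torque"],e["opening"])
overlay(s,"scene",[],(170,110,310,260),5,"pics/s3.png")
E
```

```text
[ 0.59520638 -0.19953694  0.32817409] [-0.47633455  1.16627683 -4.85818271] [ 0.05275704  0.0163961  -0.0003882 ] 0.12624596039392644
```

View pics/s3.png

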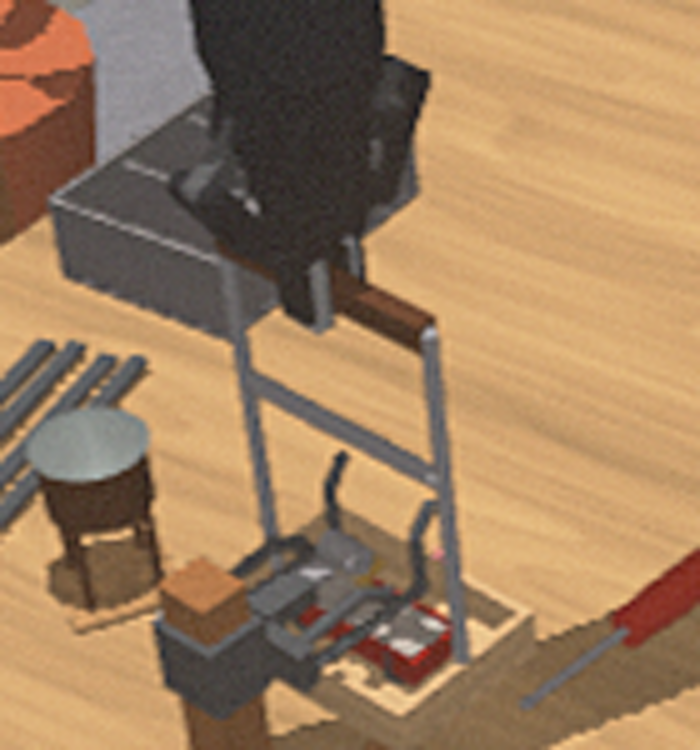

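The caddy is clear of hook A. The wagon is in the tray and the rungs look level. Next I'll move out to -x, then across to B.

Call:
apply_moves(slide=[[-0.4,0,0],[-1,0.1,0],[-1.6,0.2,0],[-1.8,0.2,0],[-1.8,0.2,0],[-1.5,0.4,0],[-1,0.9,0],[-0.4,1.6,0],[0,2,0],[0,2.4,0],[0,2.4,0],[0,2.4,0]], dr=[[0,0,0],[0,0,0],[0,0,0],[0,0,0],[0,0,0],[0,0,0],[0,0,0],[0,0,0],[0,0,0],[0,0,0.01],[0,0,0.01],[0,0,0.01]], fingers=[0,0,0,0,0,0,0,0,0,0,0,0])

```text
clock: 9.93
ee_pos: [0.5008, -0.0692, 0.3284]
tool_rot: [3.141, -0.0, 1.49]
contact_force: [0.2, 0.5, -5.5]
opening: 0.128
```

Call:
apply_moves(slide=[[0,2.4,0],[0,2.4,0],[0,2.4,0],[0,2.4,0],[0,2.4,0],[0,2.4,0],[0,2.4,0],[0,2.4,0],[0,2,0],[0,1.4,0],[0,0.7,0],[0,0.3,0]], dr=[[0,0,0.01],[0,0,0.01],[0,0,0.01],[0,0,0.01],[0,0,0],[0,0,0],[0,0,0],[0,0,0],[0,0,0],[0,0,0],[0,0,0],[0,0,0]], fingers=[0,0,0,0,0,0,0,0,0,0,0,0])

```text
clock: 11.42
ee_pos: [0.5004, 0.1643, 0.3283]
tool_rot: [-3.142, 0.0, 1.528]
contact_force: [0.4, -0.2, -5.8]
opening: 0.128
```

```bash
python3 - <<'E'
from h import *
s=bot.capture("scene"); t=bot.capture("top");e=bot.sense(); print(e["clock"],e["ee_pos"],e["tool_rot"],e["contact_force"],e["torque"],e["opening"])
p=e["ee_pos"]; y=e["tool_rot"][2]-np.pi/2
v=[p[0],p[1],y,p[2]-.0614]
B=[.6092,.1855,-.044,.1964]
m=model(v,1)[-3:]+model(B)
overlay(s,"scene",m,(325,190,465,340),5,"pics/s4.png")
overlay(t,"top",m,(215,165,305,255),6,"pics/t4.png")
E
```

```text
11.525 [0.50034864 0.16396472 0.32825161] [-3.14148283e+00  3.27247403e-04  1.52705924e+00] [ 0.26460416  0.58047401 -5.03242471] [ 0.05987148  0.05284158 -0.0637101 ] 0.12737116867199802
```

View pics/s4.png

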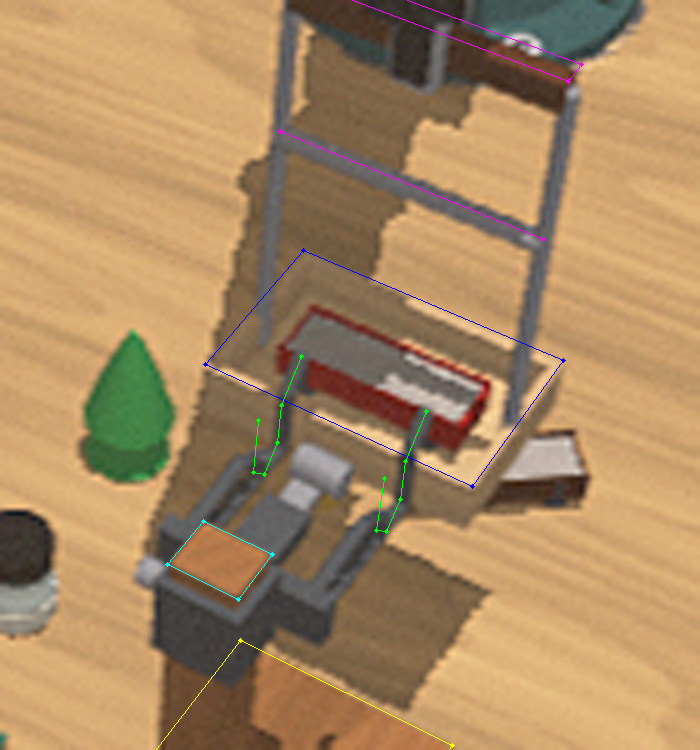

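View pics/t4.png

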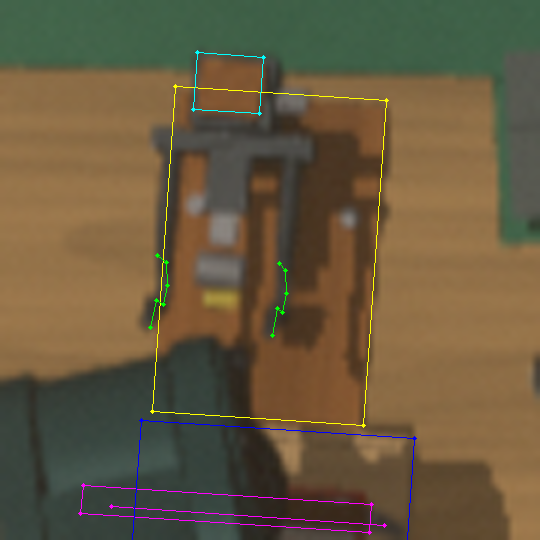

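```bash
python3 - <<'E'
from h import *
T=lambda p,l,o,h=0:("top",up(p,7,o),l,h)
S=lambda p,l,o,h=0:("scene",up(p,4,o),l,h)
oa,ob,sa,sb=(350,170),(220,165),(180,175),(325,255)
A=[T((150,105),(.12,.055,.012),oa),T((290,82),(.103,.015,.237),oa),T((370,92),(.103,-.015,.237),oa),T((366,155),(.077,-.015,.237),oa),
S((78,475),(.12,-.055,.012),sa),S((203,553),(.12,.055,.012),sa),S((392,400),(-.05,.055,.012),sa),
S((88,215),(.103,-.015,.237),sa),S((128,238),(.103,.015,.237),sa),S((160,212),(.077,.015,.237),sa),S((122,187),(.077,-.015,.237),sa),
S((235,105),(-.024,-.028,.038),sa,1),S((300,142),(-.024,.028,.038),sa,1)]
B=[T((172,105),(.12,.055,.012),ob),T((418,122),(.12,-.055,.012),ob),T((143,485),(-.05,.055,.012),ob),T((388,497),(-.05,-.055,.012),ob),
T((198,65),(.103,.015,.237),ob),T((278,72),(.103,-.015,.237),ob),T((272,140),(.077,-.015,.237),ob),T((190,135),(.077,.015,.237),ob),
T((138,378),(-.024,.028,.038),ob,1),T((280,385),(-.024,-.028,.038),ob,1),
S((40,460),(.12,-.055,.012),sb),S((212,553),(.12,.055,.012),sb),S((360,340),(-.05,.055,.012),sb),
S((135,197),(.103,-.015,.237),sb),S((190,220),(.103,.015,.237),sb),S((217,187),(.077,.015,.237),sb),S((165,162),(.077,-.015,.237),sb),
S((240,25),(-.024,-.028,.038),sb,1),S((338,70),(-.024,.028,.038),sb,1)]
def r(v):
    out=[]
    for O,q in((A,[v[0],v[1],v[2],.19]),(B,v[3:7])):
        for n,px,l,h in O: out.append(proj(n,[loc(q,l,h)])[0]+(v[7:9] if n=="top" else v[9:11])-px)
    out.append(v[7:11]*.3)
    return np.concatenate(out)
s=least_squares(r,[.596,-.2,-.11,.609,.185,-.044,.196,0,0,0,0],loss="soft_l1")
print(s.x.round(4)); print(r(s.x)[:-4].reshape(-1,2).round(1).tolist())
E
```

```text
[ 0.5886 -0.2064 -0.1106  0.601   0.1807 -0.0443  0.1994 -1.3601 -2.4761
  0.2464  4.3958]
[[-0.4, 0.3], [0.5, 0.0], [-0.0, 0.0], [-0.7, 0.4], [-0.7, 1.1], [0.1, 2.6], [0.1, 0.1], [-0.4, -0.5], [-0.7, -0.6], [0.0, -0.4], [-0.1, 0.4], [-0.0, -0.4], [1.5, -0.5], [-0.1, -0.4], [-0.2, -0.5], [0.0, -0.4], [0.3, 0.2], [0.0, 0.1], [-0.5, -0.2], [-0.3, -0.5], [0.5, -0.5], [0.5, 1.1], [0.6, 1.4], [-1.0, 0.0], [0.5, 1.6], [0.3, 0.1], [-0.1, -0.8], [0.1, 0.3], [0.2, -0.3], [-0.6, -0.6], [0.4, 0.1], [0.7, -0.2]]
```

Call:
apply_moves(slide=[[0.3,0.6,0],[0.8,0.8,0],[1.2,0.6,0],[1.6,0.2,0],[1.6,0,0],[1.6,0,0],[1.4,0,0],[1.1,0,0],[0.7,0,0],[0.3,0,0],[0.16,-0.05,0],[0,0,0]], dr=[[0,0,0],[0,0,0],[0,0,0],[0,0,0],[0,0,0],[0,0,0],[0,0,0],[0,0,0],[0,0,0],[0,0,0],[0,0,0],[0,0,0]], fingers=[0,0,0,0,0,0,0,0,0,0,0,0])

```text
clock: 13.02
ee_pos: [0.6076, 0.1859, 0.3283]
tool_rot: [-3.141, 0.0, 1.528]
contact_force: [-0.3, 0.5, -4.5]
opening: 0.127
```

```bash
python3 - <<'E'
from h import *
s=bot.capture("scene"); t=bot.capture("top");e=bot.sense(); print(e["clock"],e["ee_pos"],e["tool_rot"],e["contact_force"],e["torque"],e["opening"])
p=e["ee_pos"]; y=e["tool_rot"][2]-np.pi/2
v=[p[0],p[1],y,p[2]-.0614]
m=model(v,1)[-3:]
overlay(s,"scene",m,(325,220,465,370),5,"pics/s5.png")
overlay(t,"top",m,(205,165,305,265),6,"pics/t5.png")
E
```

```text
13.125 [0.60755456 0.18598891 0.32834205] [-3.14121767e+00 -1.34565419e-04  1.52805322e+00] [-0.86153098  0.59549687 -5.39220504] [ 0.02575076 -0.0280594   0.019218  ] 0.1266439229040934
```

View pics/s5.png

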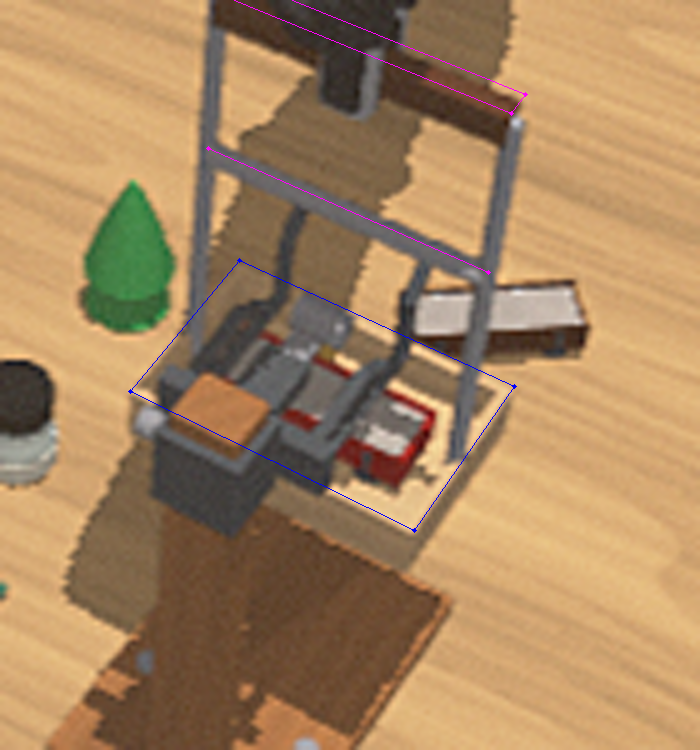

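View pics/t5.png

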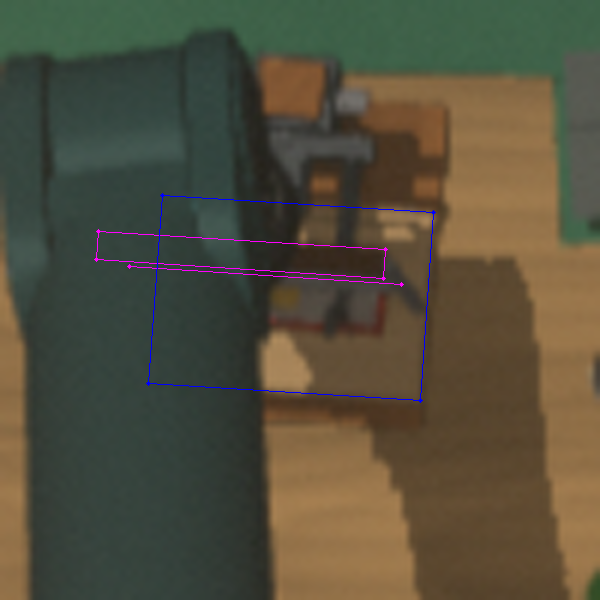

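Scene view: the caddy bar is above the hook's U, between the limbs. The wagon stands in the tray and the uprights clear the rods. I'll descend carefully.

Call:
apply_moves(slide=[[0,0,-0.4],[0,0,-0.7],[0,0,-0.7],[0,0,-0.5],[0,0,-0.3],[0,0,0]], dr=[[0,0,0],[0,0,0],[0,0,0],[0,0,0],[0,0,0],[0,0,0]], fingers=[0,0,0,0,0,0])

```text
clock: 13.88
ee_pos: [0.6078, 0.1859, 0.302]
tool_rot: [-3.141, 0.0, 1.528]
contact_force: [-1.0, -0.5, -5.1]
opening: 0.129
```

Call:
apply_moves(slide=[[0,0,-0.3],[0,0,-0.3],[0,0,0]], dr=[[0,0,0],[0,0,0],[0,0,0]], fingers=[0,0,0])

```text
clock: 14.25
ee_pos: [0.6076, 0.1859, 0.296]
tool_rot: [-3.141, 0.0, 1.528]
contact_force: [-1.1, -0.5, -5.8]
opening: 0.125
```

Call:
apply_moves(slide=[[0,0,-0.2],[0,0,-0.2],[0,0,0]], dr=[[0,0,0],[0,0,0],[0,0,0]], fingers=[0,0,0])

```text
clock: 14.62
ee_pos: [0.6077, 0.1859, 0.292]
tool_rot: [-3.141, 0.0, 1.528]
contact_force: [-0.5, -1.1, -5.4]
opening: 0.128
```

```bash
python3 - <<'E'
from h import *
s=bot.capture("scene"); e=bot.sense()
overlay(s,"scene",[],(350,235,440,320),8,"pics/s6.png")
E
```

```text
(no output)
```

View pics/s6.png

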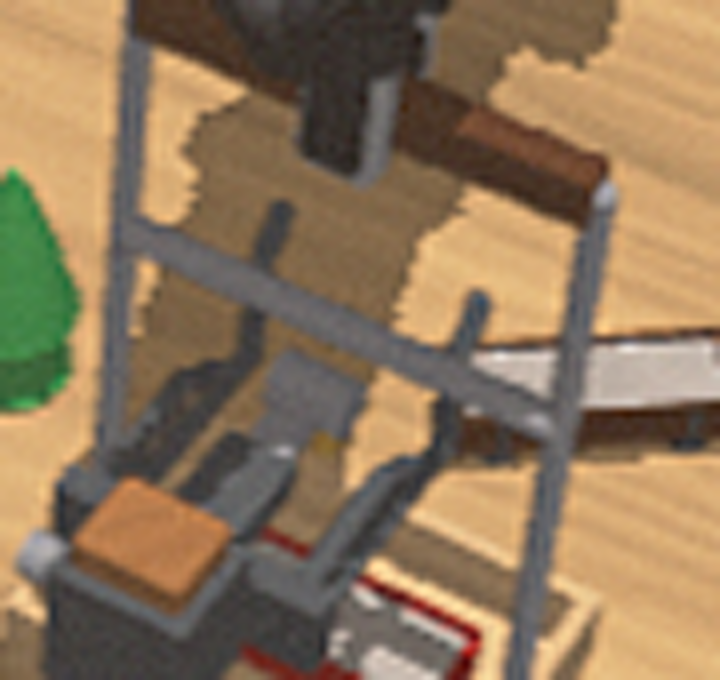

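The bar lies on the post side of both front limbs, at about (255,275) and (465,355), just above the roller at (310,400). I'll keep pressing down in 2 mm steps.

Call:
apply_moves(slide=[[0,0,-0.2],[0,0,-0.2],[0,0,0]], dr=[[0,0,0],[0,0,0],[0,0,0]], fingers=[0,0,0])

```text
clock: 15.05
ee_pos: [0.6077, 0.1859, 0.288]
tool_rot: [-3.141, 0.0, 1.528]
contact_force: [-1.7, -0.2, -4.9]
opening: 0.123
```

Call:
apply_moves(slide=[[0,0,-0.2],[0,0,-0.2],[0,0,0]], dr=[[0,0,0],[0,0,0],[0,0,0]], fingers=[0,0,0])

```text
clock: 15.42
ee_pos: [0.6074, 0.186, 0.2841]
tool_rot: [-3.14, 0.0, 1.528]
contact_force: [-0.6, -0.3, -4.4]
opening: 0.129
```

Call:
apply_moves(slide=[[0,0,-0.2],[0,0,0]], dr=[[0,0,0],[0,0,0]], fingers=[0,0])

```text
clock: 15.68
ee_pos: [0.6064, 0.1861, 0.282]
tool_rot: [-3.138, 0.0, 1.528]
contact_force: [-3.7, 0.4, -0.4]
opening: 0.125
```

Call:
apply_moves(slide=[[0,0,-0.2],[0,0,0]], dr=[[0,0,0],[0,0,0]], fingers=[0,0])

```text
clock: 15.92
ee_pos: [0.6064, 0.186, 0.2796]
tool_rot: [-3.138, 0.0, 1.528]
contact_force: [-5.6, 0.4, -1.7]
opening: 0.122
```

Call:
apply_moves(slide=[[0,0,-0.2],[0,0,0]], dr=[[0,0,0],[0,0,0]], fingers=[0,0])

```text
clock: 16.18
ee_pos: [0.6064, 0.186, 0.2773]
tool_rot: [-3.138, 0.001, 1.528]
contact_force: [-5.6, 0.3, -3.3]
opening: 0.127
```

Call:
apply_moves(slide=[[0,0,-0.2],[0,0,0]], dr=[[0,0,0],[0,0,0]], fingers=[0,0])

```text
clock: 16.42
ee_pos: [0.6063, 0.186, 0.2752]
tool_rot: [-3.138, 0.001, 1.528]
contact_force: [-4.4, 0.4, -4.9]
opening: 0.127
```

Call:
apply_moves(slide=[[0,0,-0.2],[0,0,0]], dr=[[0,0,0],[0,0,0]], fingers=[0,0])

```text
clock: 16.68
ee_pos: [0.6063, 0.186, 0.273]
tool_rot: [-3.138, 0.001, 1.528]
contact_force: [-4.3, -0.3, -5.4]
opening: 0.124
```

Call:
apply_moves(slide=[[0,0,-0.2],[0,0,0]], dr=[[0,0,0],[0,0,0]], fingers=[0,0])

```text
clock: 16.92
ee_pos: [0.6063, 0.186, 0.2709]
tool_rot: [-3.138, 0.001, 1.528]
contact_force: [-4.5, 0.8, -7.1]
opening: 0.125
```

The catch's midpoint is past: it now pulls the bar down. I'll approach the seat in 1–2 mm steps.

Call:
apply_moves(slide=[[0,0,-0.2],[0,0,0]], dr=[[0,0,0],[0,0,0]], fingers=[0,0])

```text
clock: 17.18
ee_pos: [0.6064, 0.1859, 0.2689]
tool_rot: [-3.138, 0.001, 1.528]
contact_force: [-5.1, 1.0, -7.7]
opening: 0.126
```

Call:
apply_moves(slide=[[0,0,-0.2],[0,0,0]], dr=[[0,0,0],[0,0,0]], fingers=[0,0])

```text
clock: 17.42
ee_pos: [0.6064, 0.186, 0.2669]
tool_rot: [-3.138, 0.001, 1.528]
contact_force: [-4.5, 1.1, -8.6]
opening: 0.127
```

Call:
apply_moves(slide=[[0,0,-0.1],[0,0,0]], dr=[[0,0,0],[0,0,0]], fingers=[0,0])

```text
clock: 17.68
ee_pos: [0.6065, 0.1859, 0.2661]
tool_rot: [-3.138, 0.001, 1.528]
contact_force: [-4.3, 0.6, -7.9]
opening: 0.126
```

Call:
apply_moves(slide=[[0,0,-0.1],[0,0,0]], dr=[[0,0,0],[0,0,0]], fingers=[0,0])

```text
clock: 17.92
ee_pos: [0.6067, 0.1859, 0.2651]
tool_rot: [-3.139, 0.001, 1.528]
contact_force: [-4.1, 0.0, -9.3]
opening: 0.126
```

Call:
apply_moves(slide=[[0,0,-0.1],[0,0,0]], dr=[[0,0,0],[0,0,0]], fingers=[0,0])

```text
clock: 18.18
ee_pos: [0.6072, 0.1859, 0.2646]
tool_rot: [-3.14, 0.001, 1.528]
contact_force: [-6.0, 0.2, -9.6]
opening: 0.128
```

Call:
apply_moves(slide=[[0,0,-0.1],[0,0,0]], dr=[[0,0,0],[0,0,0]], fingers=[0,0])

```text
clock: 18.42
ee_pos: [0.6077, 0.1858, 0.264]
tool_rot: [-3.141, 0.0, 1.528]
contact_force: [-5.3, 0.3, -10.8]
opening: 0.129
```

Call:
apply_moves(slide=[[0,0,-0.1],[0,0,0]], dr=[[0,0,0],[0,0,0]], fingers=[0,0])

```text
clock: 18.68
ee_pos: [0.6081, 0.1858, 0.2636]
tool_rot: [3.141, -0.0, 1.528]
contact_force: [-4.6, 0.2, -6.6]
opening: 0.128
```

Call:
apply_moves(slide=[[0,0,-0.1],[0,0,0]], dr=[[0,0,0],[0,0,0]], fingers=[0,0])

```text
clock: 18.92
ee_pos: [0.6084, 0.1858, 0.2635]
tool_rot: [3.141, -0.001, 1.528]
contact_force: [-5.9, -0.2, -3.6]
opening: 0.129
```

Call:
apply_moves(slide=[[0,0,-0.1],[0,0,0]], dr=[[0,0,0],[0,0,0]], fingers=[0,0])

```text
clock: 19.18
ee_pos: [0.6087, 0.1858, 0.2634]
tool_rot: [3.14, -0.001, 1.528]
contact_force: [-7.0, -0.0, 0.5]
opening: 0.13
```

```bash
python3 - <<'E'
from h import *
s=bot.capture("scene"); e=bot.sense(); print(e["clock"],e["ee_pos"],e["tool_rot"],e["contact_force"],e["torque"])
overlay(s,"scene",[],(350,235,440,320),8,"pics/s7.png")
E
```

```text
19.225 [0.60871202 0.18584824 0.26343636] [ 3.13999548e+00 -1.11497256e-03  1.52767707e+00] [-6.54469891  1.15878009 -0.21751641] [-0.05003608  1.9315212  -0.01569083]
```

View pics/s7.png

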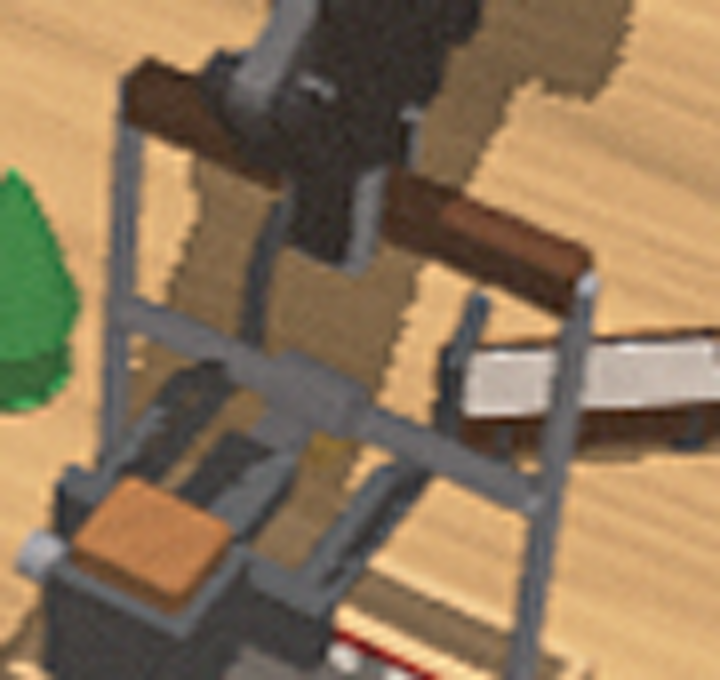

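Call:
apply_moves(slide=[[-0.1,0,0],[0,0,0]], dr=[[0,0,0],[0,0,0]], fingers=[0,0])

```text
clock: 19.48
ee_pos: [0.6082, 0.1858, 0.2634]
tool_rot: [3.139, -0.001, 1.528]
contact_force: [-5.5, 0.2, 0.1]
opening: 0.126
```

Call:
apply_moves(slide=[[-0.1,0,0],[0,0,0]], dr=[[0,0,0],[0,0,0]], fingers=[0,0])

```text
clock: 19.73
ee_pos: [0.6078, 0.1859, 0.2634]
tool_rot: [3.137, -0.001, 1.528]
contact_force: [-4.7, -0.3, 2.6]
opening: 0.131
```

Call:
apply_moves(slide=[[-0.1,0,0],[-0.1,0,0],[0,0,0]], dr=[[0,0,0],[0,0,0],[0,0,0]], fingers=[0,0,0])

```text
clock: 20.1
ee_pos: [0.6069, 0.186, 0.2633]
tool_rot: [3.135, -0.002, 1.528]
contact_force: [-1.9, 0.4, 5.8]
opening: 0.126
```

```bash
python3 - <<'E'
from h import *
e=bot.sense(); print(e["clock"],e["ee_pos"],e["tool_rot"],e["contact_force"],e["torque"])
E
```

```text
20.1 [0.60687676 0.18601205 0.26333348] [ 3.13464405e+00 -1.52502109e-03  1.52752989e+00] [-1.8929839   0.42198549  5.78157955] [-0.06447625  0.49685684 -0.06380566]
```

The z reading holds at 0.2633 while the push rises to about +6 N, roughly 19–20 mm below where the catch was met. That is the hard stop of the seat. I'll ease the push slightly and open.

Call:
apply_moves(slide=[[0,0,0.1],[0,0,0]], dr=[[0,0,0],[0,0,0]], fingers=[0,0])

```text
clock: 20.35
ee_pos: [0.6064, 0.186, 0.2634]
tool_rot: [3.136, -0.001, 1.528]
contact_force: [2.7, 0.6, 3.1]
opening: 0.128
```

```bash
python3 - <<'E'
from h import *
s=bot.capture("scene"); e=bot.sense(); print(e["clock"],e["ee_pos"],e["tool_rot"],e["contact_force"],e["torque"])
p=e["ee_pos"]; v=[p[0],p[1],e["tool_rot"][2]-np.pi/2,p[2]-.0614]
overlay(s,"scene",[],(340,225,445,335),7,"pics/s8.png")
E
```

```text
20.4 [0.60631391 0.18600089 0.26335203] [ 3.13609241e+00 -8.45519209e-04  1.52762793e+00] [ 2.28504251 -0.63047302  3.53480204] [-0.03042542 -0.40738573 -0.00146931]
```

View pics/s8.png

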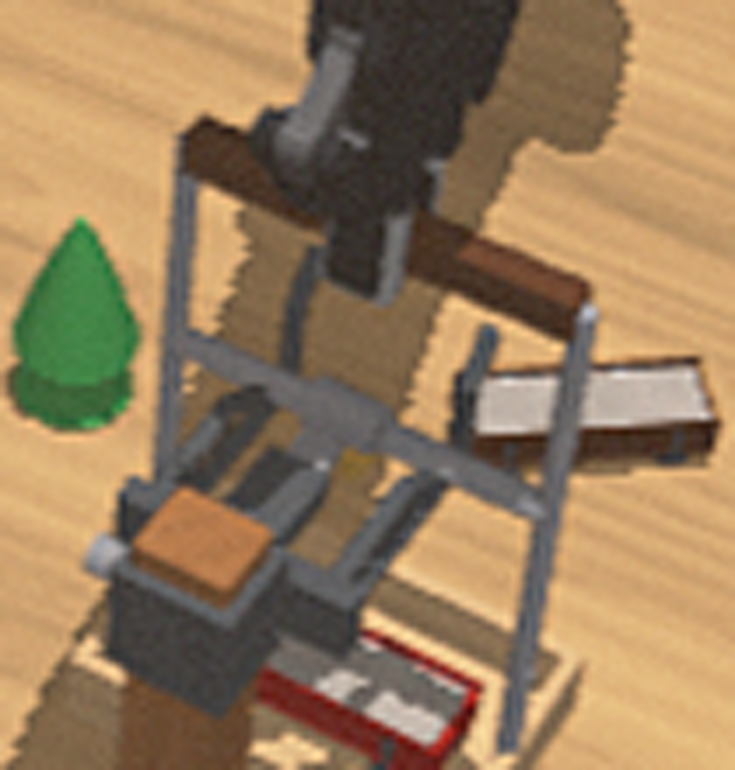

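Call:
apply_moves(slide=[[0,0,0],[0,0,0],[0,0,0],[0,0,0],[0,0,0],[0,0,0]], dr=[[0,0,0],[0,0,0],[0,0,0],[0,0,0],[0,0,0],[0,0,0]], fingers=[13,16,20,30,45,60])

```text
clock: 21.15
ee_pos: [0.6038, 0.1859, 0.2622]
tool_rot: [-3.141, 0.0, 1.528]
contact_force: [0.5, 0.2, 0.2]
opening: 0.6
```

```bash
python3 - <<'E'
from h import *
s=bot.capture("scene"); e=bot.sense(); print(e["clock"],e["ee_pos"],e["contact_force"],e["torque"],e["opening"])
overlay(s,"scene",[],(340,225,445,335),7,"pics/s9.png")
E
```

```text
21.2 [0.60380531 0.1859227  0.26220744] [-0.34538775  0.38855535  0.63341474] [-0.02663945 -0.04335003  0.02187503] 0.6036361081149291
```

View pics/s9.png

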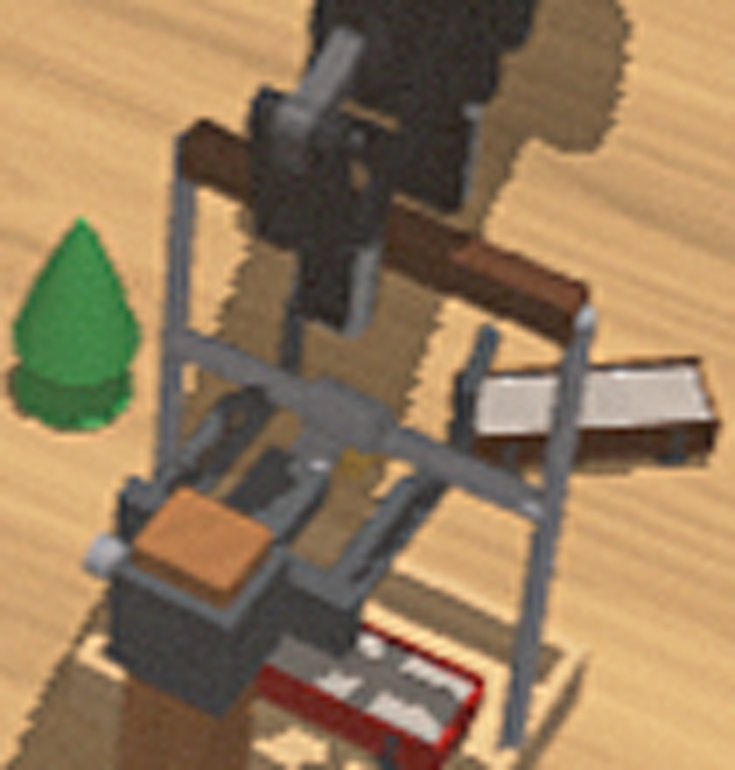

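The fingers are open and the forces are near zero. The caddy did not move on release. I'll withdraw straight up.

Call:
apply_moves(slide=[[0.2,0,0.5],[0,0,1],[0,0,2],[0,0,2.5],[0,0,3],[0,0,3],[-3,0,2],[-4,0,0],[-4,0,0],[-4,0,0],[-2,0,0],[0,0,0]], dr=[[0,0,0],[0,0,0],[0,0,0],[0,0,0],[0,0,0],[0,0,0],[0,0,0],[0,0,0],[0,0,0],[0,0,0],[0,0,0],[0,0,0]], fingers=[60,60,60,60,60,60,60,60,60,60,60,60])

```text
clock: 22.7
ee_pos: [0.435, 0.1859, 0.4032]
tool_rot: [3.141, -0.002, 1.529]
contact_force: [0.9, -0.4, -0.1]
opening: 0.601
```

```bash
python3 - <<'E'
from h import *
s=bot.capture("scene"); t=bot.capture("top"); e=bot.sense(); print(e["clock"],e["ee_pos"],e["contact_force"],e["opening"])
cv2.imwrite("pics/s10f.png",s)
B=[.608,.1855,-.044,.202]
overlay(s,"scene",[],(335,235,445,365),6,"pics/s10.png")
overlay(t,"top",model(B,1)[-3:],(215,165,305,255),6,"pics/t10.png")
E
```

```text
22.8 [0.43690119 0.18592229 0.40310984] [0.13103122 0.14453616 0.19456987] 0.5998277430109185
```

View pics/s10.png

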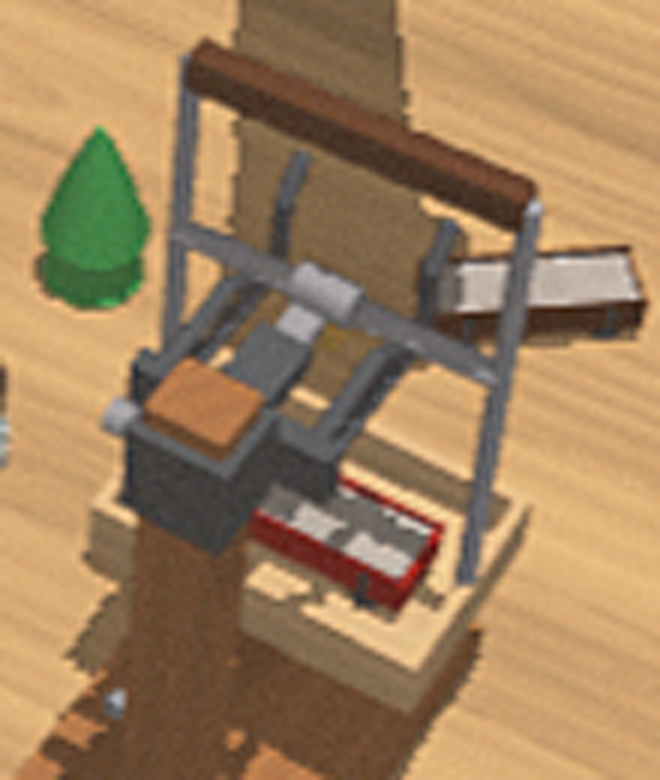

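View pics/t10.png

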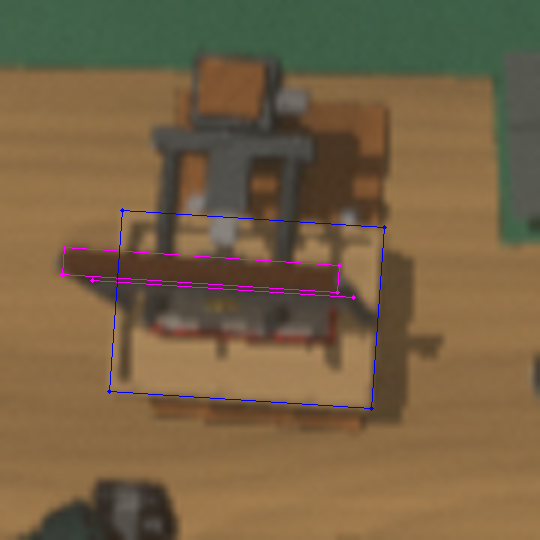

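View pics/s10f.png

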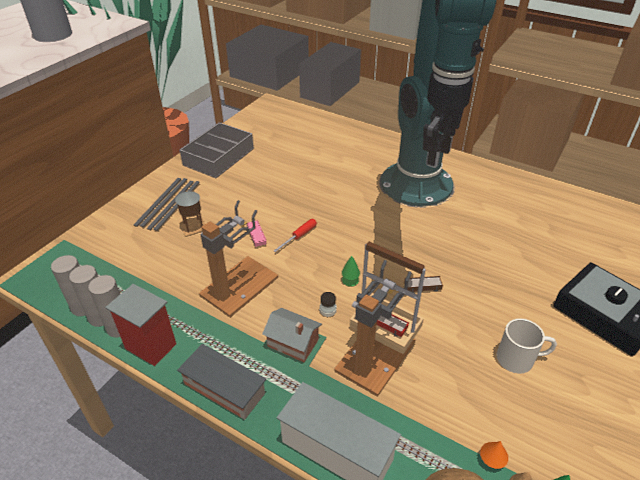

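Final pictures: the caddy hangs on post B, level, with the bar under the roller (crop (325,290)) as it was on A. The red wagon stands in the tray. In the top view the grip rung lies on the model drawn for the seated height. The bystanders are where they were, and the hand is about 17 cm away. Handing in.

```bash
python3 - <<'E'
from workcell import bot
print(bot.finish_job())
E
```

```text
the job is handed in; nothing more can be done
None
```

The caddy now hangs on post B with the red wagon standing in it. The hand was about 17 cm clear of it when I handed in, at about 22.8 s. I gripped the top rung, lifted the caddy past catch A, carried it level in front of the posts and pressed it down past catch B in 1–2 mm steps.

- **Seat:** after the catch the bar went down to a hard stop about 20 mm below first contact with the catch, with z holding at 0.2633 m as the push rose to about +6 N. I opened only then, and the caddy did not move.
- **Forces:** my readings at the end of each call stayed at about 12 N or less. Short peaks between readings were not recorded.
- **Last pictures:** the bar lies under roller B just as it did under A. The grip rung matches the seated position, and the bystanders look unmoved.
- **Disagreement:** the camera put hook B at 0.196–0.199 m, but feel gave about 0.202 m. That is within calibration error, and I went by feel.
- **Not checked:** I could not read the seat pad directly.

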